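# Show a freshly dopped stone to the inspection camera

## Robot

A 7-joint arm with a two-finger parallel gripper is mounted at the origin on a cart in front of the work surface, level with it; the furniture and walls round the work are solid. World frame = base frame: x ahead of the robot, y to its left, z up, the work surface at z = 0. Lengths are in m, angles in rad, forces in N, time in s.
With the tool pointing down it reaches from about 0.4 to 0.85 m from the base axis. Payload 10.4 kg.
Tool frame: the origin (TCP) lies at the very end of the fingers, on their centre line; the grasp point (between the pads) lies 19 mm behind it; z points along the fingers, y is the direction in which the jaws open and shut (so a half turn about z gives the same grasp; the last joint's range is limited). The gripper opens to 87 mm and grips with 3 to 60 N. Pads are 19 mm wide; open, the fingers measure 117 mm over their backs; the gripper's body (75 mm by 190 mm) begins 51 mm behind the grasp point.
Start: joints at [-1.345, 0.332, -0.065, 1.46, 0.022, 1.35, -0.088], TCP at [0.154, 0.606, 0.2] pointing down, gripper open.
Joint ranges: [-2.6, 2.6], [-0.5, 2.12], [-1.47, 1.34], [0.16, 2.42], [-1.27, 4.41], [0.06, 2.06], [-2.6, 2.6]. Speed limits (rad/s): [2.22, 2.22, 2.79, 2.79, 3.14, 3.14, 3.14].

## Interface

Orientations are given as [roll, pitch, yaw] about the fixed x, y, z axes, in that order (R = Rz(yaw) Ry(pitch) Rx(roll)).
In Python, from workcell import manip gives the robot as it stands. Calls block until the motion is done:
- manip.goto(position, orientation): joint-space move of the TCP to a pose.
- manip.movel(position, velocity=0.15, rot=None): straight line of the TCP; rot=None keeps the orientation; velocity is the mean speed in m/s.
- manip.move_joints(angles): joint-space move.
- manip.command_gripper(opening, effort=None): opening from 0.0 (shut) to 1.0 (fully open); effort is the grip in N (None keeps the last); returns when the fingers have stopped.
- manip.pause(seconds).
- manip.ik(position, orientation): joint angles nearest the present ones, or None.
- manip.get_image(name): name is "side" or "top"; returns the picture (480x640x3 uint8, red, green, blue); there is no depth.
- manip.get_calibration(name): a dict with "fovy" (degrees; the focal length in pixels is half the picture's height over the tangent of half this angle, whatever the lens; pixels are square), "cx", "cy" (the principal point, pixels), "R" (3x3) and "t" (3): a world point X has camera coordinates R X + t. Camera axes: x right, y down, z forward; pixel columns grow to the right and rows downward; lengths in m; the calibration is good to about 2 mm. A picture is of the moment at which its call begins. get_calibration takes no time and is no camera call.
A pose or a line that the arm cannot do raises manip.PlanningError and nothing moves.
- manip.sign_off(): hands the job in, once; it reports no verdict.
Readings, each from a call of its own:
- manip.read_time_s(): time.
- manip.read_joints(): joint angles.
- manip.read_qd(): joint speeds.
- manip.read_effort(): joint torques, N m.
- manip.read_tcp_pos(): TCP position.
- manip.read_tcp_rot(): TCP orientation.
- manip.read_wrist_force(): force on the tool from outside, world axes, zero at the start.
- manip.read_wrist_torque(): the same for the moment, N m.
- manip.read_grip_width(): opening from 0.0 (shut) to 1.0 (fully open).
Only numpy, scipy, OpenCV 4.12 (cv2) and the standard library are available. Lean on these libraries where they do the work, as an engineer would, in place of code of your own. Each camera call takes 0.05 s, during which the arm holds its last target.

## Task

The wax on the dop stick with the red stone has set. Swing its keeper clear, lift that stick out of the jig and hold it up level in front of the inspection camera, the stone facing squarely into the lens, centred on it and six centimetres away; finish while still holding it there, still. Leave the other dop stick locked in the jig, do not touch the camera, and leave the other things on the bench where they are.

Things in the scene. Friction and masses are not known exactly. Their poses are not given: they have to be found in the camera images.
- dop_red: Dop stick: red stone, about 25 mm across, on green wax at one end of a pale 9 mm dowel; 137 mm long, about 22 g. It lies level in either of the jig's two cradles, axis 46 mm above the bench, stone overhanging the jig's right (-y) side. Origin: 9 mm under the dowel axis, 69 mm from the stone's face. Body +y runs towards the tail but 0.061 rad off the dowel: use red_stone for directions.
- red_stone (a point): Centre of the red stone's outer (far) face, on the dowel axis. Its +y axis runs exactly along the dowel from the stone to the tail (bare dowel from 17 to 137 mm along it); its -y axis is the way the stone faces. z is up as the stick lies in the jig.
- dop_blue: The other dop stick, 129 mm long, with a pale blue stone, in the other cradle. To stay there.
- jig: Dop jig, fixed; base 156 (x) by 128 (y) by 10 mm, origin centre of underside, turned up to 0.3 rad. Cradles a, b along y at x = -46, +46 mm: grey V posts 9 mm thick, 22 mm wide, 46 mm high at y = -40 and +50 mm carry the dowel, axis 46 mm up. Between the posts it is free all round for 81 mm, 36 mm over the base: grip there from above. Keeper posts stand 26 mm to -x of each dowel at y = +50 mm.
- keeper_a (a joint): Keeper of cradle a, in rad: a level dark steel arm, 11 mm wide, 6 mm thick, underside 51.5 mm up, turning about a vertical pin. At 0 it reaches to jig +x across the dowel's tail, 1 mm over it, and locks the stick in; it grows counter-clockwise from above as the free end swings to +y, to 1.75. Clear of the stick from 0.95. Starts at 0 to 0.2; stays where left (under 1 N at the knob).
- keeper_b (a joint): Keeper of cradle b, the same as keeper_a.
- knob_a (a point): Centre of the red upright knob at the free end of keeper a, 56 mm from its pin: 15 mm diameter, 28 mm tall, from 57.5 to 85.5 mm above the bench (this point is at 71.5). It moves with the keeper; push it or take it between the fingers from above.
- knob_b (a point): Same for keeper b.
- pivot_a (a point): Pin of keeper a, a fixed point of the jig on the axis it turns about (axis vertical). Its head reaches 62 mm above the bench.
- pivot_b (a point): Same for keeper b.
- seat_a (a point): Point on the axis of a stick lying in cradle a, 46 mm up, midway along the jig; x, y, z axes as the jig. The middle of the clear dowel lies 5 mm from it in +y.
- seat_b (a point): Same for cradle b.
- scope: Inspection camera, fixed: a black microscope tube, 36 to 39 mm across, 120 mm long, level on a steel pillar (230 mm tall, on the side away from the robot) over a white base 110x130x15 mm. It looks along its own +y, roughly to the robot's left, turned up to 0.3 rad. Origin: on the bench under the optical axis, 36 mm behind the lens.
- scope_lens (a point): Centre of the lens front (ringed by small yellow lamps), 165 mm above the bench. Its +y axis is the level viewing direction, out of the lens.
- scope_focus (a point): The point in focus: on the viewing axis, 60 mm out from the lens, 165 mm above the bench; same axes as scope_lens. The stone's face belongs here, with the dowel running straight on away from the lens.
- caliper_1: Bystander: steel caliper, 50x155x10 mm, near the front of the right-hand bench; not to be moved. Origin: centre of its underside.
- log_book_1: Bystander: blue log book, 210x152x14 mm, right-hand bench; not to be moved. Origin: centre of its underside.
- jar_white: Bystander: white jar with black lid, 55 diameter x 68 mm, left, by the lamp; not to be moved. Origin: centre of its underside.
- jar_brown: Bystander: brown jar with blue lid, 55 diameter x 68 mm, left, by the lamp; not to be moved. Origin: centre of its underside.
- cab_grey: Bystander: grey oval cabochon, 26x36x10 mm, left of the jig; not to be moved. Origin: centre of its underside.
- cab_red: Bystander: loose round red cabochon (not the stone on the stick), 23x23x8 mm, left of the jig; not to be moved. Origin: centre of its underside.
- wax_red: Bystander: red stick of dop wax, 13x85x13 mm, behind and to the right of the jig; not to be moved. Origin: centre of its underside.
- tape: Bystander: roll of black tape, 62x59x19 mm, left of the jig; not to be moved. Origin: centre of its underside.
- agate: Bystander: grey banded agate slab, 57x80x8 mm, in front of the camera stand, on the robot's side; not to be moved. Origin: centre of its underside.

How it is judged:
By the outcome, as a careful person would: the job done as asked, in the order asked, and still so for the second after the job is handed in, while the arm keeps its last pose, push and grip.
It also fails if it takes over 51 s, if anything falls off the work surface, if the arm or the gripper's body presses on something with over 40 N, if the wrist force passes 120 N, or if a joint passes its speed limit or range.

## Working session

There is one attempt and no reset: what is moved stays moved. The work goes in short steps, each a Python script; the robot and the scene stay as the last script left them, time stands still between calls to the robot, and variables do not carry over. Pictures are saved under pics/ and viewed, and the job is handed in when it is done.

```bash
mkdir -p pics; ls; python3 - <<'E'
from workcell import manip
import cv2,numpy as np
for n in("side","top"):
    im=manip.get_image(n); cv2.imwrite(f"pics/{n}0.png",im[:,:,::-1])
    c=manip.get_calibration(n); print(n,c)
print(manip.read_time_s(),manip.read_tcp_pos(),manip.read_tcp_rot(),manip.read_grip_width())
E
```

```text
pics
side {'fovy': 46.89083254858935, 'cx': 313.0308370509485, 'cy': 236.30379468028025, 'R': array([[-0.99940128, -0.02628134,  0.02250256],
       [-0.03362908,  0.58497264, -0.81035554],
       [ 0.00813385, -0.81062711, -0.58550622]]), 't': array([0.54023267, 0.15832488, 1.66734213])}
top {'fovy': 50.82336497414666, 'cx': 323.66353726773093, 'cy': 243.48476384696693, 'R': array([[-4.83002809e-02, -9.98832845e-01,  1.72301982e-04],
       [-9.78283233e-01,  4.72717562e-02, -2.01810051e-01],
       [ 2.01566363e-01, -9.91604230e-03, -9.79424665e-01]]), 't': array([-0.06935843,  0.53683794,  1.46802408])}
0.1 [0.15383079 0.60537585 0.19883323] [-3.14029247e+00  9.03627260e-05  2.89281360e+00] 1.0006894028470121
```

View pics/side0.png

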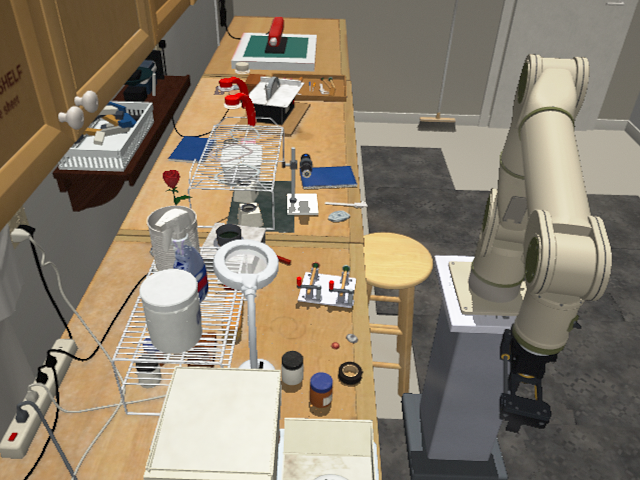

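View pics/top0.png

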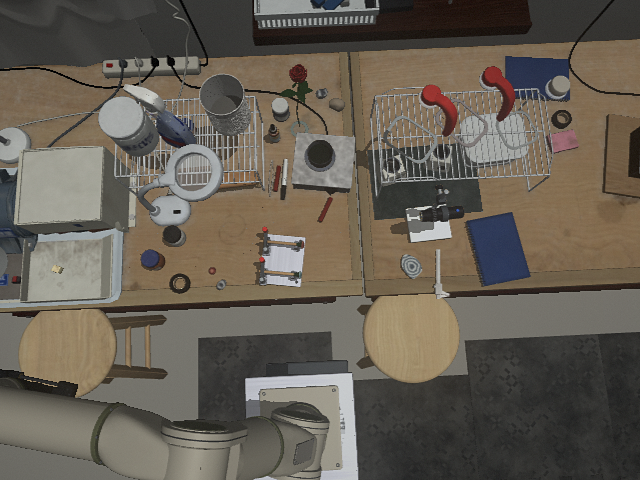

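The jig is near (283,260) in the top picture, with its stones on the right. The scope is near (440,214). I'll zoom in on both.

```bash
python3 - <<'E'
import cv2
t=cv2.imread("pics/top0.png"); s=cv2.imread("pics/side0.png")
def crop(im,x0,y0,x1,y1,k,n):
    cv2.imwrite(n,cv2.resize(im[y0:y1,x0:x1],None,fx=k,fy=k,interpolation=cv2.INTER_CUBIC))
crop(t,245,220,320,295,8,"pics/t_jig.png")
crop(t,390,170,480,260,6,"pics/t_scope.png")
crop(s,285,250,365,320,8,"pics/s_jig.png")
crop(s,275,140,355,230,6,"pics/s_scope.png")
E
```

```text
(no output)
```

View pics/t_jig.png

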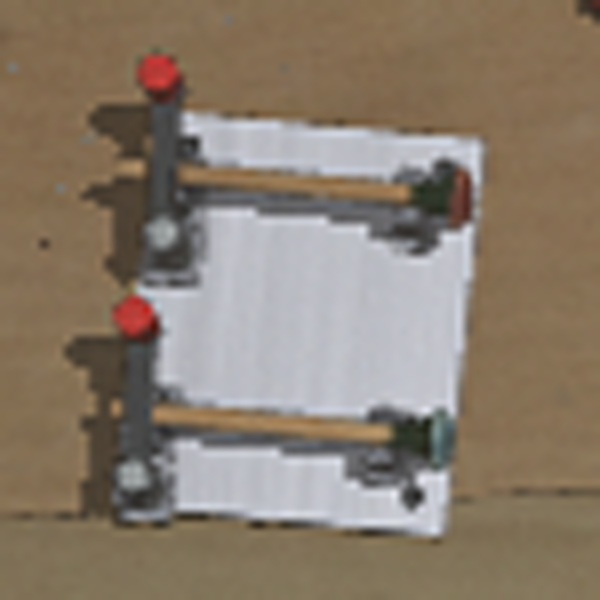

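View pics/t_scope.png

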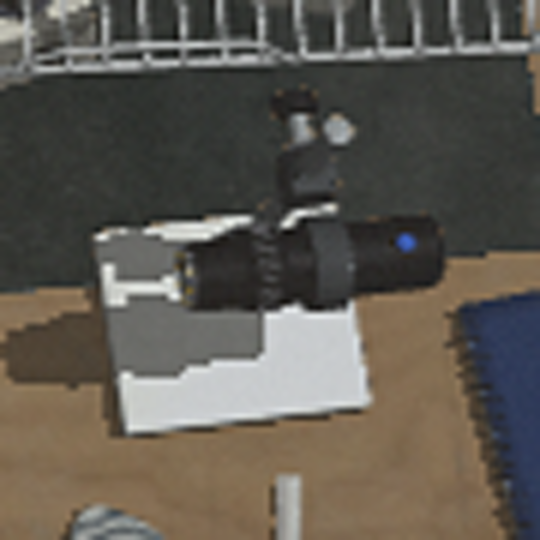

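View pics/s_jig.png

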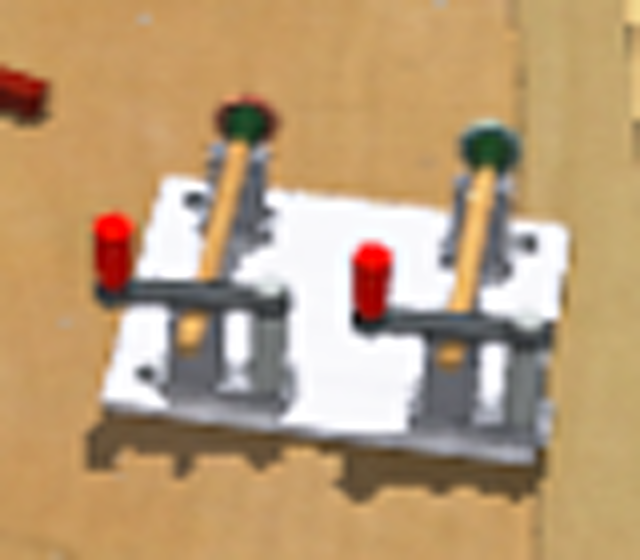

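View pics/s_scope.png

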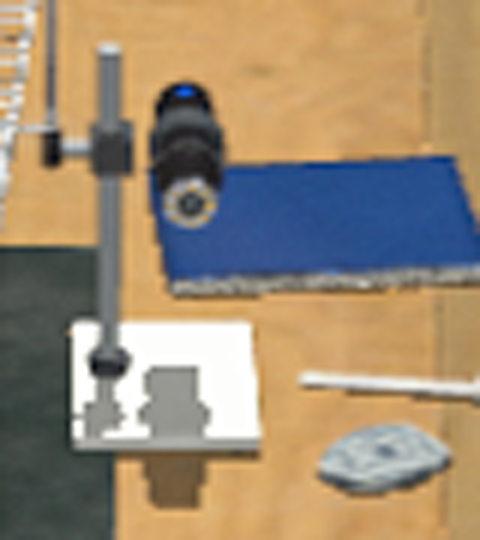

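Seen from above, the red stone is in the far cradle, which is cradle b: its stone is at crop (462,195), knob_b at (159,74) and pin b at (162,235). Next I'll fit the jig pose and the scope pose from both views.

```bash
cat > h.py <<'E'
import numpy as np, json
from scipy.optimize import least_squares
CAL={'side':dict(fovy=46.89083254858935,cx=313.0308370509485,cy=236.30379468028025,R=np.array([[-0.99940128,-0.02628134,0.02250256],[-0.03362908,0.58497264,-0.81035554],[0.00813385,-0.81062711,-0.58550622]]),t=np.array([0.54023267,0.15832488,1.66734213])),
'top':dict(fovy=50.82336497414666,cx=323.66353726773093,cy=243.48476384696693,R=np.array([[-4.83002809e-02,-9.98832845e-01,1.72301982e-04],[-9.78283233e-01,4.72717562e-02,-2.01810051e-01],[2.01566363e-01,-9.91604230e-03,-9.79424665e-01]]),t=np.array([-0.06935843,0.53683794,1.46802408]))}
def proj(c,X):
    k=CAL[c]; f=240/np.tan(np.radians(k['fovy']/2)); p=np.asarray(X)@k['R'].T+k['t']
    return np.stack([k['cx']+f*p[...,0]/p[...,2],k['cy']+f*p[...,1]/p[...,2]],-1)
def ray(c,uv,z):
    k=CAL[c]; f=240/np.tan(np.radians(k['fovy']/2))
    d=k['R'].T@np.array([(uv[0]-k['cx'])/f,(uv[1]-k['cy'])/f,1]); C=-k['R'].T@k['t']
    return C+d*(z-C[2])/d[2]
def cr(uv,k,o): return (np.asarray(uv,float)+.5)/k-.5+np.asarray(o,float)
def jw(p,X):
    X=np.asarray(X,float); c,s=np.cos(p[2]),np.sin(p[2])
    return np.array([p[0]+c*X[0]-s*X[1],p[1]+s*X[0]+c*X[1],X[2]])
E
cat > fit.py <<'E'
from h import *
T=lambda u,v:cr((u,v),8,(245,220)); S=lambda u,v:cr((u,v),8,(285,250))
mm=.001
def model(p):
    tb,ta=p[3],p[4]
    kb=[20*mm+56*mm*np.cos(tb),50*mm+56*mm*np.sin(tb),.0855]; ka=[-72*mm+56*mm*np.cos(ta),50*mm+56*mm*np.sin(ta),.0855]
    h=.01
    return [('top',[.078,-.064,h],T(484,140)),('top',[-.078,-.064,h],T(441,537)),('top',[-.078,.064,h],T(113,520)),
     ('top',kb,T(159,74)),('top',ka,T(136,316)),('top',[.020,.05,.062],T(162,235)),('top',[-.072,.05,.062],T(135,478)),
     ('side',[.078,-.064,h],S(165,178)),('side',[-.078,-.064,h],S(570,228)),('side',[.078,.064,h],S(105,405)),('side',[-.078,.064,h],S(543,445)),
     ('side',kb,S(113,224)),('side',ka,S(373,253)),('side',[.020,.05,.062],S(270,288)),('side',[-.072,.05,.062],S(530,312))]
def res(p,full=False):
    r=[proj(c,jw(p,X))-uv for c,X,uv in model(p)]
    return np.array(r) if full else np.concatenate(r)
s=least_squares(res,[.5,.1,0,.1,.1],loss='soft_l1',f_scale=.5)
print(s.x.round(4)); print(res(s.x,True).round(2).tolist())
np.save('jig.npy',s.x)
for sel,name in((slice(0,7),'top'),(slice(7,15),'side')):
    q=least_squares(lambda p:res(p,True)[sel].ravel(),s.x,loss='soft_l1',f_scale=.5); print(name,q.x.round(4))
E
python3 fit.py
python3 - <<'E'
from h import *
T=lambda u,v:cr((u,v),6,(390,170)); S=lambda u,v:cr((u,v),6,(275,140))
print('lens side',ray('side',S(190,203),.165),'lens top',ray('top',T(187,279),.165))
print('tail top',ray('top',T(441,250),.165),'tail side',ray('side',S(186,107),.165))
for n,uv in dict(ul=(96,233),ur=(338,212),lr=(370,403),ll=(124,433)).items(): print(n,ray('top',T(*uv),.015))
for n,uv in dict(ul=(72,323),ur=(252,323),lr=(261,438),ll=(74,440)).items(): print('s',n,ray('side',S(*uv),.015))
E
```

```text
[ 0.4971  0.0352 -0.1317  0.0763  0.0521]
[[-0.11, -0.25], [0.63, -0.1], [-0.09, -1.46], [-0.13, 0.01], [-0.14, 0.2], [-0.18, -0.09], [-0.12, -0.03], [-0.06, -0.08], [-0.02, -0.29], [-0.06, -0.61], [-0.93, 1.14], [0.48, -0.13], [0.41, -0.16], [0.45, -0.39], [0.25, 0.54]]
top [ 0.4967  0.0351 -0.1351  0.0768  0.0467]
side [ 0.4976  0.0354 -0.1273  0.0807  0.0647]
lens side [ 0.57713198 -0.37381108  0.165     ] lens top [ 0.57583328 -0.3716652   0.165     ]
tail top [ 0.58412913 -0.49251199  0.165     ] tail side [ 0.58368545 -0.48905355  0.165     ]
ul [ 0.64091102 -0.35792956  0.015     ]
ur [ 0.6461594  -0.48552688  0.015     ]
lr [ 0.54324551 -0.49211053  0.015     ]
ll [ 0.53357784 -0.36370542  0.015     ]
s ul [ 0.65200625 -0.48489315  0.015     ]
s ur [ 0.54058756 -0.49193454  0.015     ]
s lr [ 0.53255397 -0.36264419  0.015     ]
s ll [ 0.64230242 -0.35387069  0.015     ]
```

```bash
python3 - <<'E'
from h import *
from workcell import manip
p=np.load('jig.npy'); T=lambda u,v:cr((u,v),8,(245,220)); S=lambda u,v:cr((u,v),8,(285,250))
def tj(X):
    c,s=np.cos(p[2]),np.sin(p[2]); d=X[:2]-p[:2]; return np.array([c*d[0]+s*d[1],-s*d[0]+c*d[1]])*1000
for n,a in dict(stoneface=(470,198),tail=(122,167),mid=(300,187)).items(): print(n,tj(ray('top',T(*a),.046)))
for n,a in dict(stoneS=(245,120),tailS=(190,335)).items(): print(n,tj(ray('side',S(*a),.046)))
print('home',manip.read_joints())
for k in (0,1):
  for th in (.08,.5,1.0,1.4):
    X=jw(p,[.020+.056*np.cos(th),.05+.056*np.sin(th),.066]); q=manip.ik(X,[np.pi,0,p[2]+th-k*np.pi+np.pi]); print(k,th,X.round(3),None if q is None else np.round(q,2))
  for X,y in ((jw(p,[.046,.005,.027]),p[2]),(jw(p,[.046,.005,.2]),p[2]),([.566,-.24,.146],.064)):
    q=manip.ik(X,[np.pi,0,y+np.pi/2-k*np.pi+np.pi]);print(k,np.round(X,3),None if q is None else np.round(q,2))
E
```

```text
stoneface [ 46.64863081 -63.16342223]
tail [47.59796833 69.52699594]
mid [45.51533973  1.44443083]
stoneS [ 47.02903779 -59.93154278]
tailS [47.45463362 63.83779654]
home [-1.34457649  0.33281078 -0.06470786  1.46085527  0.02163386  1.34992646
 -0.08849331]
0 0.08 [0.579 0.079 0.066] [-0.62  0.38  0.49  1.75 -0.2   1.06  1.46]
0 0.5 [0.576 0.102 0.066] [-0.6   0.37  0.43  1.75 -0.17  1.06  1.82]
0 1.0 [0.56  0.125 0.066] [-0.59  0.34  0.35  1.77 -0.13  1.05  2.24]
0 1.4 [0.54  0.136 0.066] [-0.57  0.3   0.29  1.81 -0.1   1.04  2.59]
0 [0.543 0.034 0.027] [ 0.82  0.69 -1.24  1.81  0.71  1.18  2.35]
0 [0.543 0.034 0.2  ] [ 0.92  0.49 -1.38  1.63  0.48  1.43  2.51]
0 [ 0.566 -0.24   0.146] [-0.5   0.59  1.16  1.61 -0.55  1.32 -2.33]
1 0.08 [0.579 0.079 0.066] [-0.77  0.42  0.69  1.76 -0.3   1.07 -1.6 ]
1 0.5 [0.576 0.102 0.066] [-0.74  0.4   0.59  1.75 -0.25  1.07 -1.26]
1 1.0 [0.56  0.125 0.066] [-0.75  0.36  0.54  1.78 -0.21  1.06 -0.83]
1 1.4 [0.54  0.136 0.066] [-0.76  0.32  0.51  1.82 -0.18  1.04 -0.49]
1 [0.543 0.034 0.027] [-0.7   0.38  0.66  1.89 -0.28  0.97 -0.05]
1 [0.543 0.034 0.2  ] [-0.73  0.16  0.66  1.71 -0.1   1.31 -0.18]
1 [ 0.566 -0.24   0.146] [-0.41  0.5   1.    1.6  -0.43  1.28  0.72]
```

```bash
python3 - <<'E'
from h import *
from workcell import manip
import cv2
p=np.load('jig.npy'); th=p[3]; K=lambda th,z:jw(p,[.020+.056*np.cos(th),.05+.056*np.sin(th),z])
manip.movel([.45,.22,.2],velocity=.3)
manip.goto(K(th,.15),[np.pi,0,p[2]+th])
manip.command_gripper(.6,10)
print(manip.read_time_s(),manip.read_tcp_pos(),manip.read_joints().round(2) if hasattr(manip.read_joints(),'round') else manip.read_joints())
for n in('side','top'): cv2.imwrite(f'pics/{n}1.png',manip.get_image(n)[:,:,::-1])
t=cv2.imread("pics/top1.png"); s=cv2.imread("pics/side1.png")
a=cv2.resize(t[190:310,225:345],(400,400),interpolation=cv2.INTER_CUBIC);b=cv2.resize(s[220:340,265:385],(400,400),interpolation=cv2.INTER_CUBIC)
cv2.imwrite('pics/c1.png',cv2.hconcat([a,b]))
E
```

```text
4.8667 [0.57946026 0.07904693 0.14999244] [-0.73  0.31  0.63  1.67 -0.19  1.23 -1.69]
```

View pics/c1.png

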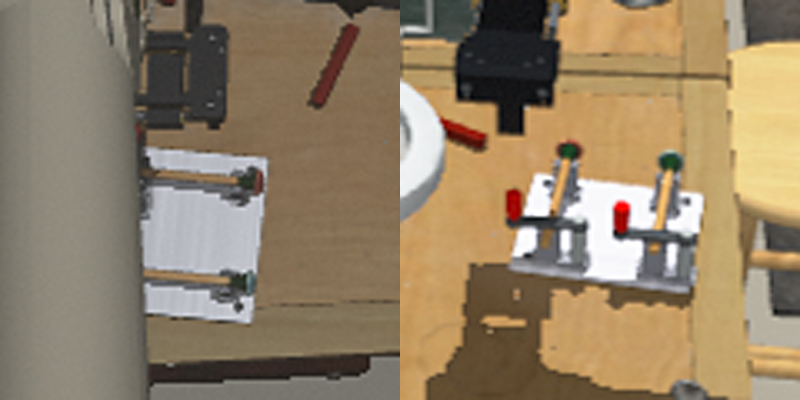

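The right-hand half is the side view. It shows the fingers above knob b, which is at (513,205). The arm hides the knobs in the top view on the left. Next I'll descend, cage the knob and swing the keeper.

```bash
python3 - <<'E'
from h import *
from workcell import manip
import cv2
p=np.load('jig.npy'); th=p[3]; K=lambda th,z:jw(p,[.020+.056*np.cos(th),.05+.056*np.sin(th),z])
manip.movel(K(th,.066),velocity=.12)
print('f',np.round(manip.read_wrist_force(),2))
manip.command_gripper(.24,5)
print('w',manip.read_grip_width(),'f',np.round(manip.read_wrist_force(),2))
for a in np.linspace(th,1.4,6)[1:]:
    manip.movel(K(a,.066),velocity=.08,rot=[np.pi,0,p[2]+a])
    print(round(a,2),np.round(manip.read_wrist_force(),2))
manip.command_gripper(.5,5)
manip.movel(K(a,.15),velocity=.2)
manip.goto(jw(p,[.046,.005,.2]),[np.pi,0,p[2]+np.pi/2])
print(manip.read_time_s())
for n in('side','top'): cv2.imwrite(f'pics/{n}2.png',manip.get_image(n)[:,:,::-1])
t=cv2.imread("pics/top2.png"); s=cv2.imread("pics/side2.png")
a=cv2.resize(t[190:310,225:345],(400,400),interpolation=cv2.INTER_CUBIC);b=cv2.resize(s[240:320,285:365],(400,400),interpolation=cv2.INTER_CUBIC)
cv2.imwrite('pics/c2.png',cv2.hconcat([a,b]))
E
```

```text
f [ 0.04 -0.66  0.13]
w 0.24029772208806663 f [-0.15 -0.54  0.04]
0.34 [ 0.6  -0.37  0.77]
0.61 [0.13 0.08 0.62]
0.87 [ 0.54  0.17 -0.3 ]
1.14 [ 1.67  0.28 -0.1 ]
1.4 [0.84 0.47 0.46]
10.5333
```

View pics/c2.png

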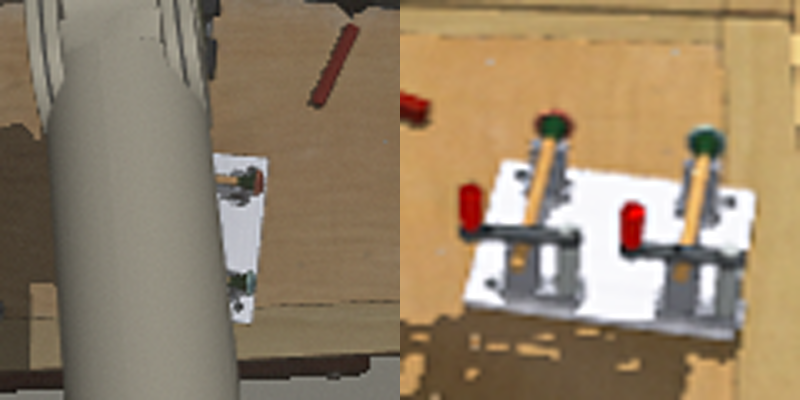

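The keeper has not moved: knob b is still at (470,208) in the right-hand half. I need to find where the fingers really are compared with where I thought they were.

```bash
python3 - <<'E'
from h import *
from workcell import manip
p=np.load('jig.npy')
X=np.array([.5795,.0790,.15]); uv=proj('side',X); print(uv,(uv-[265,220])*400/120+[400,0])
print('knob',proj('side',[.5795,.079,.0715]))
print(manip.read_tcp_pos(),manip.read_tcp_rot(),p[2]+np.pi/2, manip.read_grip_width(), proj('side',manip.read_tcp_pos()))
for c in('side','top'):
    k=manip.get_calibration(c); print(np.abs(k['R']-CAL[c]['R']).max(),np.abs(k['t']-CAL[c]['t']).max())
import cv2
s=cv2.imread('pics/side2.png'); cv2.imwrite('pics/s2.png',cv2.resize(s[100:340,220:460],(600,600),interpolation=cv2.INTER_CUBIC))
E
```

```text
[299.33537626 259.41872086] [514.45125421 131.39573622]
knob [299.11312086 281.21812063]
[0.54267306 0.03532619 0.19862958] [-3.13940483e+00  4.30858814e-04  1.44037366e+00] 1.4390607200783552 0.5006866811857363 [313.5476138  236.22389518]
3.962726702333441e-09 4.571685141563364e-09
4.941912434830442e-10 4.787356899793593e-09
```

View pics/s2.png

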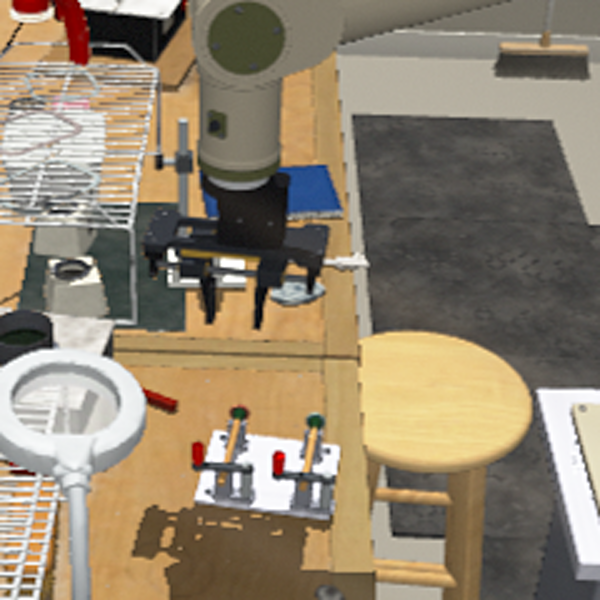

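```bash
python3 - <<'E'
from h import *
from workcell import manip
import cv2
A=[]
for i,o in enumerate((.5,.2)):
    manip.command_gripper(o,10)
    s=manip.get_image('side')[:,:,::-1]; cv2.imwrite(f'pics/side3_{i}.png',s)
    A.append(cv2.resize(s[185:245,285:345],(400,400),interpolation=cv2.INTER_CUBIC))
cv2.imwrite('pics/c3.png',cv2.hconcat(A))
P=manip.read_tcp_pos();uv=proj('side',P);print(P,uv,(uv-[285,185])*400/60, manip.read_time_s())
E
```

```text
[0.54339274 0.03409726 0.19999652] [313.30973871 235.55316385] [188.73159142 337.02109235] 11.7083
```

View pics/c3.png

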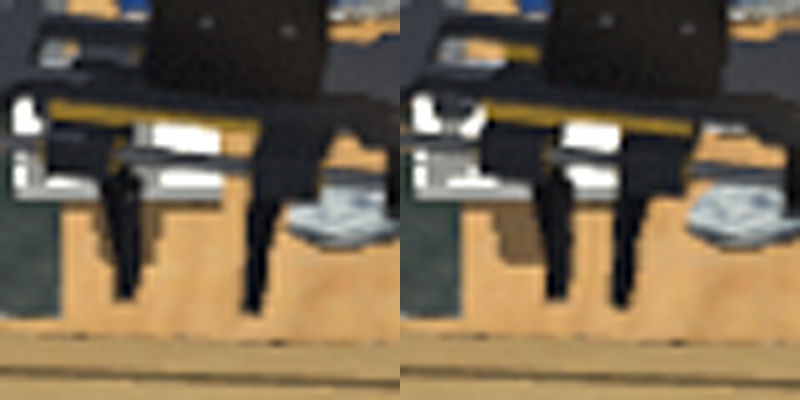

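```bash
cat >> fit.py <<'E'
print('with dz')
def res2(p):
    o=[]
    for c,X,uv in model(p):
        w=jw(p,X); w[2]+=p[5]; o.append(proj(c,w)-uv)
    return np.concatenate(o)
q=least_squares(res2,list(s.x)+[0],loss='soft_l1',f_scale=.5); print(q.x.round(4),s.cost,q.cost)
E
python3 fit.py | tail -2
python3 - <<'E'
from h import *
import cv2
X=[.15383,.60538,.19883]; 
for c in('side','top'): print(c,proj(c,X),proj(c,[X[0],X[1],X[2]+.022]))
s=cv2.imread('pics/side0.png'); a=cv2.resize(s[330:450,480:600],(400,400),interpolation=cv2.INTER_CUBIC)
t=cv2.imread('pics/top0.png'); b=cv2.resize(t[340:440,0:100],(400,400),interpolation=cv2.INTER_CUBIC)
cv2.imwrite('pics/c4.png',cv2.hconcat([a,b]))
E
```

```text
with dz
[ 0.4972  0.0351 -0.1322  0.0762  0.0513 -0.0006] 2.1115578487064357 2.054453086641905
side [508.57540582 416.78112429] [511.23887377 409.589134  ]
top [ 58.51548256 389.33756231] [ 54.04212589 390.0423741 ]
```

View pics/c4.png

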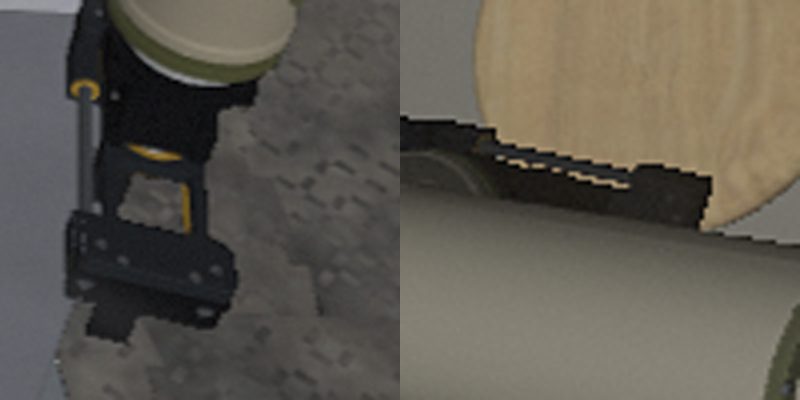

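```bash
python3 - <<'E'
from h import *
from workcell import manip
P=manip.read_tcp_pos(); r=manip.read_tcp_rot()
from scipy.spatial.transform import Rotation as Ro
R=Ro.from_euler('xyz',r).as_matrix()
g=lambda x,y,z: (proj('side',P+R@np.array([x,y,z]))).round(1)
print('tip corners B, opening .2');
for y in(-.009,.009,-.017,.017):
  for x in(-.0095,.0095): print(x,y,g(x,y,0), 'grasp',g(x,y,-.019))
print('body bottom');
for x in(-.0375,.0375):
  for y in(-.095,.095): print(x,y,g(x,y,-.07))
P=np.array([.15383079,.60537585,.19883323]);R=Ro.from_euler('xyz',[-3.14029247e+00,9.03627260e-05,2.89281360e+00]).as_matrix()
print('A near finger',[ (x,y,g(x,y,0)) for x in(-.0095,.0095) for y in(.0435,.0585,-.0435,-.0585)])
print('A body',[ (x,y,g(x,y,-.07)) for x in(-.0375,.0375) for y in(.095,-.095)])
import cv2
s=cv2.imread('pics/side3_1.png'); cv2.imwrite('pics/c5.png',cv2.resize(s[150:250,250:370],(720,600),interpolation=cv2.INTER_CUBIC))
E
```

```text
tip corners B, opening .2
-0.0095 -0.009 [317.1 233.9] grasp [317.2 228.3]
0.0095 -0.009 [316.  237.9] grasp [316.2 232.3]
-0.0095 0.009 [310.6 233.2] grasp [310.8 227.6]
0.0095 0.009 [309.5 237.2] grasp [309.7 231.5]
-0.0095 -0.017 [319.9 234.3] grasp [320.1 228.6]
0.0095 -0.017 [318.9 238.2] grasp [319.1 232.6]
-0.0095 0.017 [307.8 232.9] grasp [307.9 227.3]
0.0095 0.017 [306.7 236.9] grasp [306.8 231.2]
body bottom
-0.0375 -0.095 [350.5 210.6]
-0.0375 0.095 [282.  203.4]
0.0375 -0.095 [347.6 226.1]
0.0375 0.095 [276.3 218.3]
A near finger [(-0.0095, 0.0435, array([503.4, 434.6])), (-0.0095, 0.0585, array([503.4, 441.4])), (-0.0095, -0.0435, array([503.5, 397.7])), (-0.0095, -0.0585, array([503.5, 391.8])), (0.0095, 0.0435, array([514. , 437.2])), (0.0095, 0.0585, array([514.1, 444.1])), (0.0095, -0.0435, array([513.4, 400. ])), (0.0095, -0.0585, array([513.4, 394.1]))]
A body [(-0.0375, 0.095, array([495.6, 431.3])), (-0.0375, -0.095, array([496.9, 351.6])), (0.0375, 0.095, array([541.2, 442.3])), (0.0375, -0.095, array([536.3, 360. ]))]
```

View pics/c5.png

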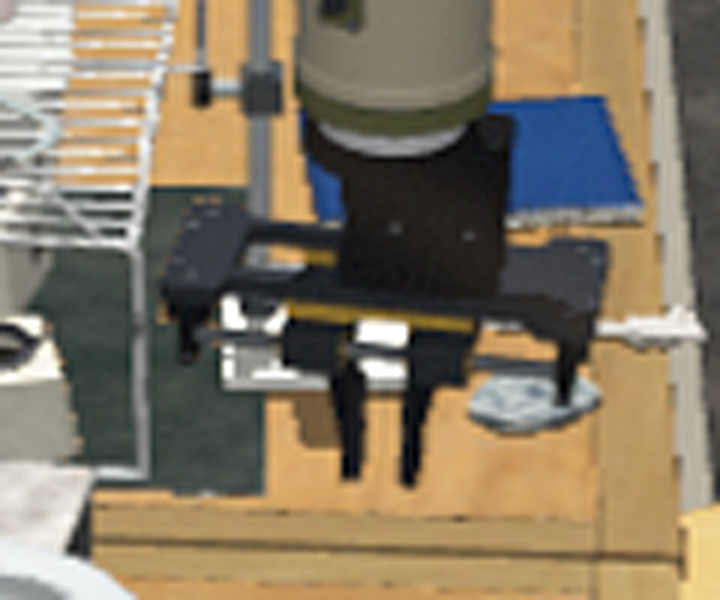

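Seen in two different yaws (home and now), the fingertips sit about 20 mm higher than the reported TCP. Now they are at (308,230) and (318,231) against (308,237) and (318,238) predicted, and at home the offset is the same. Horizontally they agree. That explains the miss: my fingers passed just above the 85.5 mm knob top. I'll go 20 mm lower and confirm by touching the knob.

```bash
python3 - <<'E'
from h import *
from workcell import manip
import cv2
p=np.load('jig.npy'); th=p[3]; K=lambda th,z:jw(p,[.020+.056*np.cos(th),.05+.056*np.sin(th),z])
manip.goto(K(th,.11),[np.pi,0,p[2]+th])
manip.command_gripper(.6,10)
manip.movel(K(th,.046),velocity=.12)
print('f',np.round(manip.read_wrist_force(),2))
s=manip.get_image('side')[:,:,::-1]
manip.command_gripper(.0,5)
print('w',manip.read_grip_width(),'f',np.round(manip.read_wrist_force(),2),manip.read_time_s(),manip.read_tcp_pos())
s2=manip.get_image('side')[:,:,::-1]
cv2.imwrite('pics/c6.png',cv2.hconcat([cv2.resize(q[240:320,270:350],(400,400),interpolation=cv2.INTER_CUBIC) for q in(s,s2)]))
E
```

```text
f [ 0.02 -1.13  0.06]
w 0.1661474914245108 f [ 0.32 -0.34  0.77] 15.3583 [0.57952919 0.07909509 0.04606112]
```

View pics/c6.png

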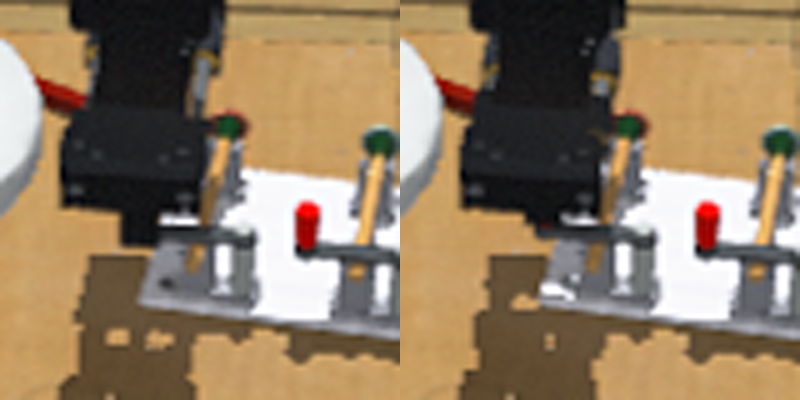

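The jaws stopped at 14.5 mm on the knob, which is 15 mm across, so it is held. Now I'll loosen slightly to a cage and swing it.

```bash
python3 - <<'E'
from h import *
from workcell import manip
import cv2
p=np.load('jig.npy'); th=p[3]; K=lambda th,z:jw(p,[.020+.056*np.cos(th),.05+.056*np.sin(th),z])
manip.command_gripper(.2,5)
for a in np.linspace(th,1.4,5)[1:]:
    manip.movel(K(a,.046),velocity=.09,rot=[np.pi,0,p[2]+a])
    print(round(a,2),np.round(manip.read_wrist_force(),2))
manip.command_gripper(.5,5)
manip.movel(K(a,.11),velocity=.2)
manip.goto(jw(p,[.046,.005,.12]),[np.pi,0,p[2]+np.pi/2])
print(manip.read_time_s(),manip.read_tcp_pos())
for n in('side','top'): cv2.imwrite(f'pics/{n}7.png',manip.get_image(n)[:,:,::-1])
t=cv2.imread("pics/top7.png"); s=cv2.imread("pics/side7.png")
a=cv2.resize(t[190:310,225:345],(400,400),interpolation=cv2.INTER_CUBIC);b=cv2.resize(s[220:320,275:375],(400,400),interpolation=cv2.INTER_CUBIC)
cv2.imwrite('pics/c7.png',cv2.hconcat([a,b]))
E
```

```text
0.41 [ 0.07 -0.57  0.61]
0.74 [-0.06  0.16  0.11]
1.07 [-0.18 -0.16  1.05]
1.4 [ 0.6   0.72 -0.09]
19.4 [0.54272022 0.03319708 0.11901862]
```

View pics/c7.png

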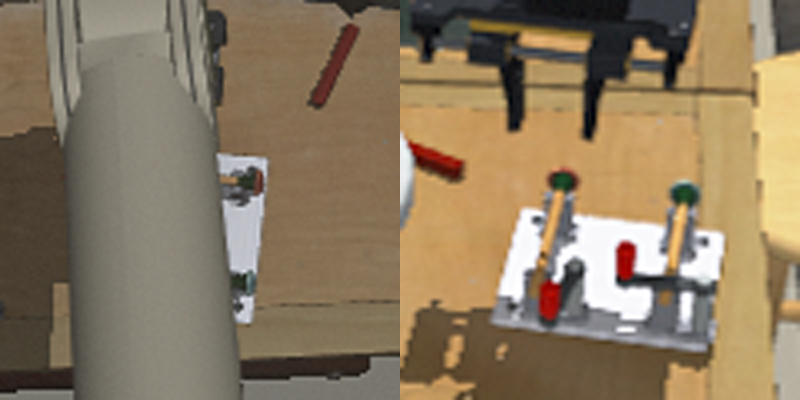

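Keeper b is swung open: its knob is at (550,298) in the right-hand half, well past the dowel tail. The fingers straddle the red dowel. Now I'll descend to grip.

```bash
python3 - <<'E'
from h import *
from workcell import manip
import cv2
p=np.load('jig.npy')
manip.movel(jw(p,[.046,.005,.04]),velocity=.2)
manip.movel(jw(p,[.046,.005,.007]),velocity=.06)
print('f',np.round(manip.read_wrist_force(),2),manip.read_tcp_pos(),manip.read_time_s())
s=manip.get_image('side')[:,:,::-1]; cv2.imwrite('pics/side8.png',s)
cv2.imwrite('pics/c8.png',cv2.resize(s[220:320,260:380],(720,600),interpolation=cv2.INTER_CUBIC))
for y in(-.0217,.0217): print(proj('side',jw(p,[.046+y,.0145,.007])),proj('side',jw(p,[.046+y,.0145,.029])))
E
```

```text
f [ 0.92 -0.26  0.21] [0.54346032 0.03405178 0.00702935] 20.75
[318.58490973 291.37171666] [318.79857908 285.70907012]
[304.06391269 289.58568349] [304.16160817 283.92620827]
```

View pics/c8.png

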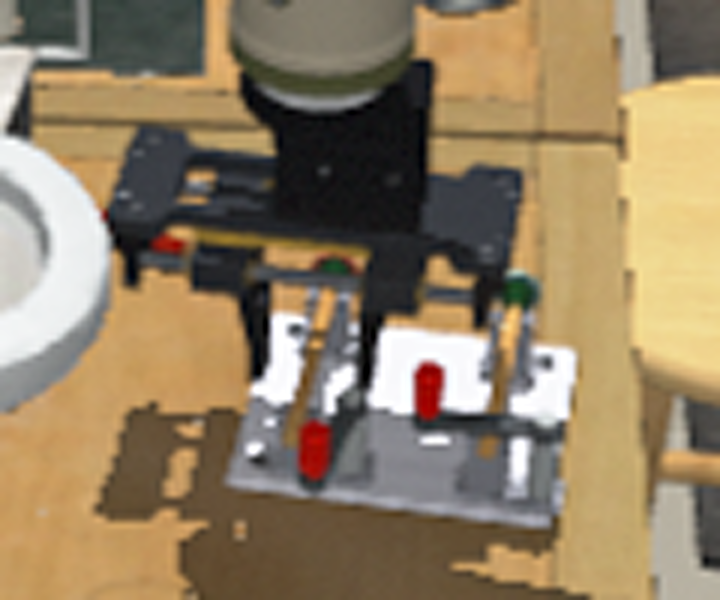

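The tips are at (303,283) and (321,285), straddling the dowel. This matches a true tip height of 29 mm, i.e. 22 mm above the reported value, and nothing is touching. Now I'll grip and lift.

```bash
python3 - <<'E'
from h import *
from workcell import manip
import cv2
p=np.load('jig.npy')
manip.command_gripper(0,20)
print('w',manip.read_grip_width()*87,'f',np.round(manip.read_wrist_force(),2),np.round(manip.read_wrist_torque(),2))
manip.movel(jw(p,[.046,.005,.03]),velocity=.06)
print('f',np.round(manip.read_wrist_force(),2))
manip.movel(jw(p,[.046,.005,.145]),velocity=.15)
print('w',manip.read_grip_width()*87,'f',np.round(manip.read_wrist_force(),2),manip.read_tcp_pos(),manip.read_tcp_rot(),manip.read_time_s())
for n in('side','top'): cv2.imwrite(f'pics/{n}9.png',manip.get_image(n)[:,:,::-1])
t=cv2.imread("pics/top9.png"); s=cv2.imread("pics/side9.png")
a=cv2.resize(t[190:310,225:345],(400,400),interpolation=cv2.INTER_CUBIC);b=cv2.resize(s[220:320,275:375],(400,400),interpolation=cv2.INTER_CUBIC)
cv2.imwrite('pics/c9.png',cv2.hconcat([a,b]))
E
```

```text
w 8.51603150667055 f [-2.94  0.93  3.03] [-0.04  0.66 -0.05]
f [-0.14 -0.12  0.04]
w 8.164303111407893 f [-0.71  0.39  0.29] [0.54276182 0.03403378 0.14391764] [-3.14005757e+00  5.43830445e-04  1.43909495e+00] 22.95
```

View pics/c9.png

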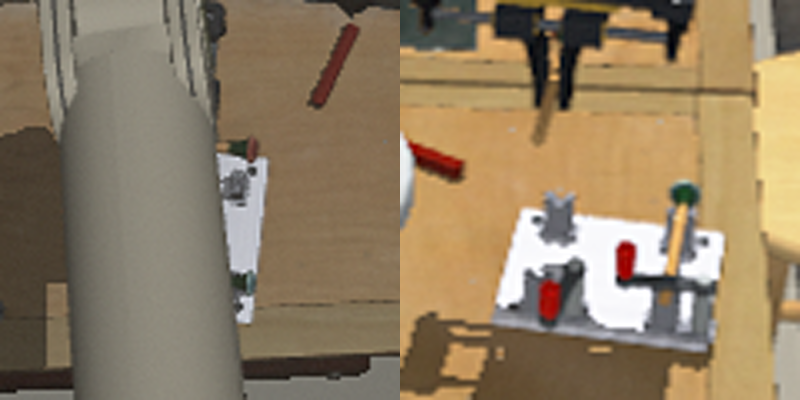

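The dowel is held: 8.2 mm jaw width, and it lifted cleanly out of cradle b. Before carrying it across, I'll check the clearance of the gripper body to the wire rack and pillar by the scope.

```bash
python3 - <<'E'
from h import *
from workcell import manip
import cv2
t=cv2.imread("pics/top9.png"); s=cv2.imread("pics/side9.png")
cv2.imwrite('pics/c10.png',cv2.hconcat([cv2.resize(t[80:230,350:500],(400,400),interpolation=cv2.INTER_CUBIC),cv2.resize(s[110:260,170:320],(400,400),interpolation=cv2.INTER_CUBIC)]))
E
```

```text
(no output)
```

View pics/c10.png

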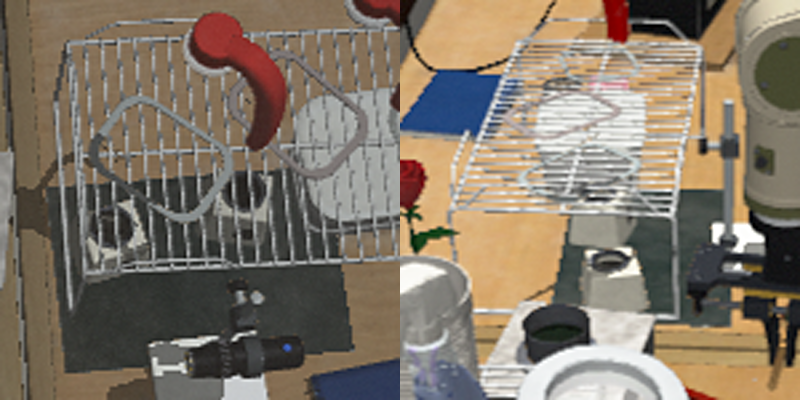

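```bash
python3 - <<'E'
from h import *
a,b=(380,185.75),(273.1,189.9)
q=least_squares(lambda X:np.r_[proj('top',X)-a,proj('side',X)-b],[.7,-.3,.2]); print('rack corner',q.x,q.cost)
a,b=(350+240*.375,80+290*.375),(170+330*.375,110+102*.375) # pillar top
q=least_squares(lambda X:np.r_[proj('top',X)-a,proj('side',X)-b],[.7,-.3,.2]); print('pillar top',q.x,q.cost)
from workcell import manip
phi=.064; u=np.array([-np.sin(phi),np.cos(phi)]); F=np.array([.5765,-.3725])+.06*u
for d,z in((.03,.144),(0,.126)):
    X=np.r_[F+(.0703+d)*u,z]; print(X,manip.ik(X,[np.pi,0,phi+np.pi/2]))
# stone measurement now, axis z=.144+.039
p=np.load('jig.npy'); T=np.array([.5428,.034]);j=np.array([-np.sin(p[2]),np.cos(p[2])])
for uv in((225+258/3.3333,190+150/3.3333),): X=ray('top',uv,.183); print(X,(X[:2]-T)@j,(X[:2]-T)@[j[1],-j[0]])
E
```

```text
rack corner [ 0.6761571  -0.26424228  0.16006522] 1.896765055311956
pillar top [ 0.62692335 -0.41395304  0.2395766 ] 2.0271109918200616
[ 0.5662478  -0.21252818  0.144     ] [-0.0746558   0.3374475   0.4452478   1.61338546 -0.15213361  1.22525633
  0.46432579]
[ 0.56816649 -0.24246676  0.126     ] [-0.03213819  0.38411393  0.45994146  1.59866496 -0.17937015  1.20092163
  0.52785758]
[ 0.53322499 -0.03633998  0.183     ] -0.07098824187812974 -0.00025254894634949487
```

The rack top is at z=0.16, below the gripper body at about 0.22, so there is clearance. The stone face is about 70.6 mm ahead of the TCP by two estimates (70.3 and 71.0). I'll move to a stand-off 30 mm out, then look.

```bash
python3 - <<'E'
from h import *
from workcell import manip
import cv2
phi=.064; u=np.array([-np.sin(phi),np.cos(phi)]); F=np.array([.5765,-.3725])+.06*u
manip.movel(np.r_[F+(.0706+.03)*u,.144],velocity=.12,rot=[np.pi,0,phi+np.pi/2])
print(manip.read_tcp_pos(),manip.read_tcp_rot())
manip.movel(np.r_[F+(.0706+.03)*u,.126],velocity=.06)
print(manip.read_tcp_pos(),manip.read_tcp_rot(),manip.read_grip_width()*87,manip.read_time_s())
for n in('side','top'): cv2.imwrite(f'pics/{n}11.png',manip.get_image(n)[:,:,::-1])
t=cv2.imread("pics/top11.png"); s=cv2.imread("pics/side11.png")
a=cv2.resize(t[170:270,360:460],(400,400),interpolation=cv2.INTER_CUBIC);b=cv2.resize(s[130:230,260:360],(400,400),interpolation=cv2.INTER_CUBIC)
cv2.imwrite('pics/c11.png',cv2.hconcat([a,b]))
E
```

```text
[ 0.56635802 -0.21162432  0.14403766] [ 3.14148134e+00 -2.70783250e-04  1.63550286e+00]
[ 0.56591747 -0.21211192  0.12546538] [-3.14060233e+00 -2.17534683e-04  1.63484493e+00] 8.235709567575713 25.7083
```

View pics/c11.png

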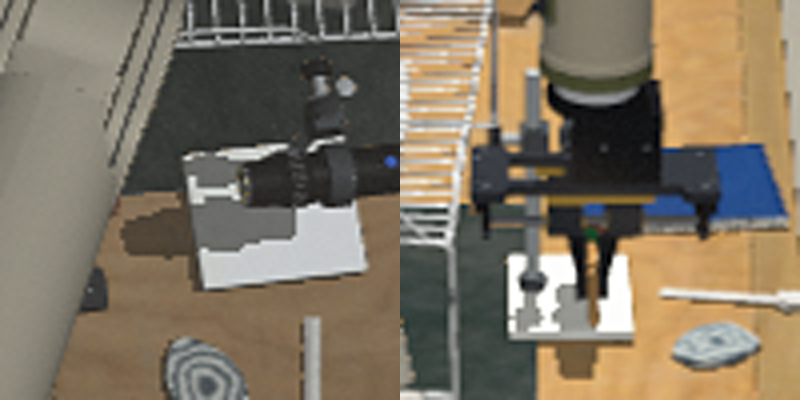

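In the side half the dowel tail shows below the fingers at (593,322), running straight towards the camera. The arm hides the stone from above. I'll check the tail against prediction and then move in.

```bash
python3 - <<'E'
from h import *
from workcell import manip
import cv2
phi=.064; u=np.array([-np.sin(phi),np.cos(phi)]); F=np.array([.5765,-.3725])+.06*u
print('tail pred',proj('side',np.r_[np.array([.5659,-.2121])+.0664*u,.1645]))
manip.movel(np.r_[F+.0706*u,.126],velocity=.05)
manip.pause(.5)
P=np.array(manip.read_tcp_pos());print(P,F+.0706*u,manip.read_tcp_rot(),manip.read_time_s())
print('tail pred',proj('side',np.r_[P[:2]+.0664*u,.165]),'stone top',proj('top',np.r_[P[:2]-.0706*u,.165]),'stone side',proj('side',np.r_[P[:2]-.0706*u,.165]))
for n in('side','top'): cv2.imwrite(f'pics/{n}12.png',manip.get_image(n)[:,:,::-1])
t=cv2.imread("pics/top12.png"); s=cv2.imread("pics/side12.png")
a=cv2.resize(t[170:270,360:460],(400,400),interpolation=cv2.INTER_CUBIC);b=cv2.resize(s[160:220,280:340],(400,400),interpolation=cv2.INTER_CUBIC)
cv2.imwrite('pics/c12.png',cv2.hconcat([a,b]))
E
```

```text
tail pred [308.60380117 210.43520957]
[ 0.56816872 -0.24212632  0.12602934] [ 0.5681473  -0.24216738] [ 3.14154419e+00 -4.65443729e-06  1.63485227e+00] 27.0583
tail pred [308.19324213 204.98418972] stone top [399.96533452 218.1422442 ] stone side [306.92405448 182.59254756]
```

View pics/c12.png

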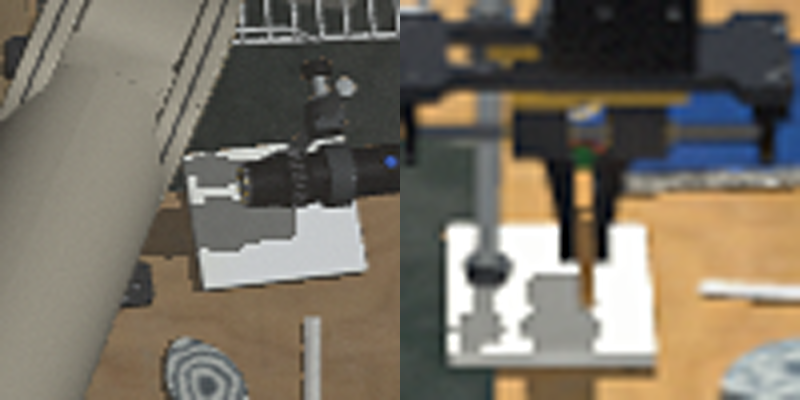

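The tail end is at px (308.0,204.6) against (308.2,205.0) predicted. The wax shows between the fingers at (307.7,183), as expected for a level stick. The arm edge just covers the stone from above, so I'll refine the face offset from the earlier post-lift top picture, where the stone is visible.

```bash
python3 - <<'E'
from h import *
import cv2
t=cv2.imread("pics/top9.png"); t0=cv2.imread('pics/top0.png')
cv2.imwrite('pics/c13.png',cv2.hconcat([cv2.resize(t[220:250,285:315],(400,400),interpolation=cv2.INTER_NEAREST),cv2.resize(t0[230:260,285:315],(400,400),interpolation=cv2.INTER_NEAREST)]))
p=np.load('jig.npy'); j=np.array([-np.sin(p[2]),np.cos(p[2])]); i=np.array([j[1],-j[0]])
# predicted silhouettes of stone disc: face centre at offset d, radius 12.5
T=np.array([.54276,.03403])
for d in(.068,.0706,.073):
    f=np.r_[T-d*j,.183]; print(d,proj('top',f),proj('top',f+np.r_[0,0,.0125]),proj('top',f-np.r_[0,0,.0125]),proj('top',f+np.r_[i,0]*.0125),proj('top',f-np.r_[i,0]*.0125))
J=jw(p,[.046,.005,0])[:2]
for d in(.0706,):
    f=np.r_[J-d*j,.046]; print('in jig',proj('top',f),proj('top',f+np.r_[0,0,.0125]),proj('top',f-np.r_[0,0,.0125]),proj('top',f+np.r_[i,0]*.0125),proj('top',f-np.r_[i,0]*.0125))
E
```

```text
0.068 [301.32260572 234.83828706] [301.12583303 233.84136394] [301.5159588  235.81788521] [301.73876296 230.44912452] [300.90494764 239.24327864]
0.0706 [302.25905271 234.91479426] [302.07055504 233.91851654] [302.44427449 235.8937577 ] [302.67354025 230.52535848] [301.84307032 239.32006056]
0.073 [303.12351684 234.9854205 ] [302.94265855 233.98973861] [303.30123191 235.96379797] [303.53646293 230.59573248] [302.70908142 239.3909404 ]
in jig [304.09358562 244.58712289] [303.93654585 243.75691933] [304.24813372 245.40415404] [304.46876383 240.56626723] [303.71717322 248.62120556]
```

View pics/c13.png

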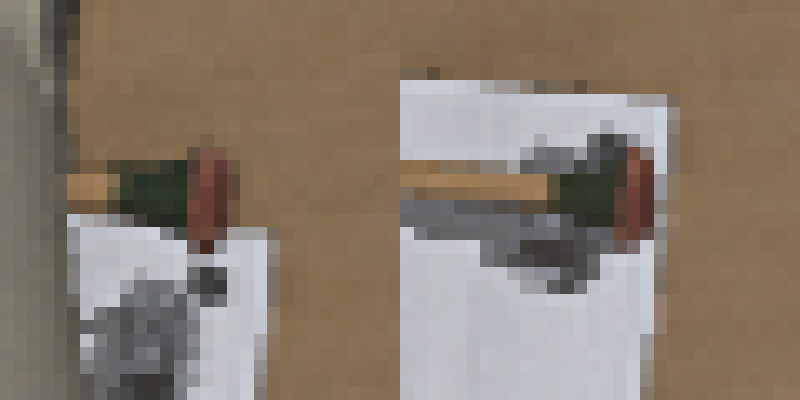

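The refined offset is about 69.8 mm, against the 70.6 mm I used, so the correction would be under 1 mm, within measurement noise. A last check of the whole scene and of stillness before handing in.

```bash
python3 - <<'E'
from workcell import manip
import cv2,numpy as np
manip.pause(.3)
print(np.round(manip.read_tcp_pos(),4),np.abs(manip.read_qd()).max(),manip.read_grip_width()*87,np.round(manip.read_wrist_force(),2),manip.read_time_s())
s=manip.get_image('side')[:,:,::-1];t=manip.get_image('top')[:,:,::-1];cv2.imwrite('pics/side14.png',s);cv2.imwrite('pics/top14.png',t)
cv2.imwrite('pics/c14.png',cv2.hconcat([cv2.resize(s[250:400,275:395],(400,500),interpolation=cv2.INTER_CUBIC),cv2.resize(t[220:310,245:317],(400,500),interpolation=cv2.INTER_CUBIC)]))
E
```

```text
[ 0.5681 -0.2422  0.126 ] 0.0008403683517129638 8.465057970934685 [ 0.07 -0.72  0.24] 27.4583
```

View pics/c14.png

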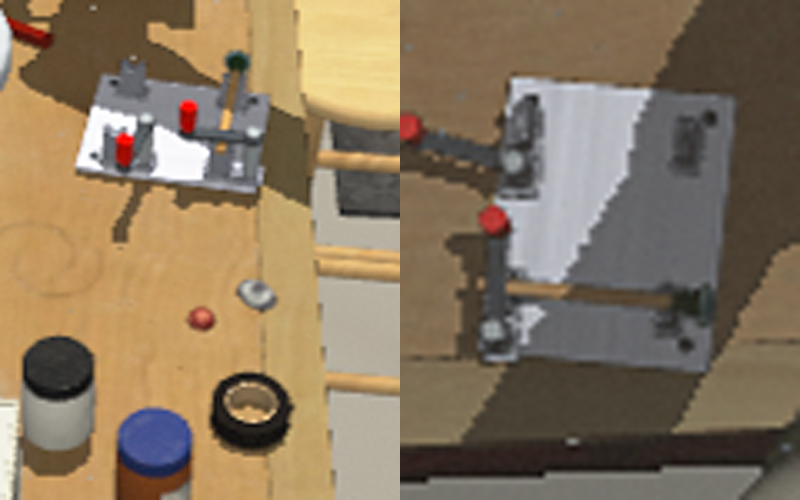

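View pics/top14.png

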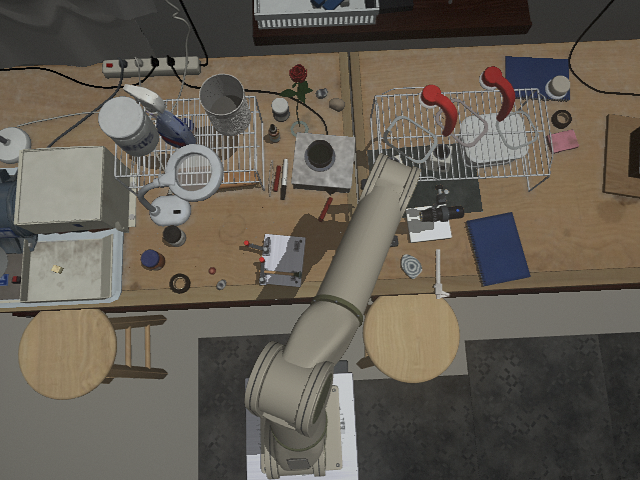

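Keeper b stands open and cradle b is empty. The blue stick is still locked, its knob at (493,220) in the right-hand half of the composite, and the bystanders are where they were. I'm handing it in.

```bash
python3 - <<'E'
from workcell import manip
manip.sign_off(); print(manip.read_time_s())
E
```

```text
the job is handed in; nothing more can be done
the job is handed in; nothing more can be done
```

I swung keeper b to about 1.4 rad and lifted the red stick out of cradle b. The arm is holding it level in front of the inspection camera, stone towards the lens. I handed it in at about 27.5 s, with the arm still.

- **Failed first try:** my first pass at the keeper missed. The fingertips really sit about 22 mm above the reported TCP, so they passed just over the knob. I measured that offset from pictures at two arm poses and corrected every later height for it.
- **Checks that agreed:**
  - The dowel tail appeared at (308.0, 204.6) px in the side view, against (308.2, 205.0) predicted.
  - The wax was in line and the stick level to within about a pixel.
  - The jaws held the dowel at 8.5 mm.
  - The arm was holding still (joint speed 0.0008 rad/s or less).
  - The blue stick was still locked, and the things beside the jig were where they started.
- **Checks that were incomplete or disagreed:**
  - The arm hid the stone from the top camera at the final pose. Its 60 mm distance and centring therefore rest on measurements taken after the lift and on the arm's own position readings.
  - My estimates of the distance from the TCP to the stone's face ranged from 69.8 to 71.0 mm. I used 70.6 mm.
  - The two cameras' lens positions differed by about 2 mm.
  - I expect the final position to be within about 2 mm.

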